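# Sort finished artist's brushes into their cardboard trays

## Robot

A 6-joint arm with a two-finger parallel gripper is mounted at the origin on the work surface. World frame = base frame: x ahead of the robot, y to its left, z up, the work surface at z = 0. Lengths are in m, angles in rad, forces in N, time in s.
With the tool pointing down it reaches from about 0.425 to 0.95 m from the base axis. Payload 3.5 kg.
Tool frame: the origin (TCP) lies at the very end of the fingers, on their centre line; the grasp point (between the pads) lies 19 mm behind it; z points along the fingers, y is the direction in which the jaws open and shut (so a half turn about z gives the same grasp; the last joint's range is limited). The gripper opens to 85 mm and grips with 20 to 120 N. Pads are 22 mm wide; open, the fingers measure 114 mm over their backs; the gripper's body (76 mm by 85 mm) begins 54 mm behind the grasp point. The pads swing forward as they close: fully open they stand 13 mm farther back than shut.
Start: joints at [0.985, 0.286, 1.577, -0, 1.279, -0.15], TCP at [0.285, 0.612, 0.231] pointing down, gripper open.
Joint ranges: [-2.77, 2.77], [-0.9, 2.22], [0.21, 2.48], [-1.53, 4.67], [0.24, 2.81], [-2.84, 2.84]. Speed limits (rad/s): [2.79, 2.79, 3.14, 3.14, 3.14, 3.14].

## Interface

Orientations are given as a unit quaternion [x, y, z, w].
In Python, from plant import get_state, vision, ctrl, cut_out gives the robot as it stands.
- The arm moves only by the tool jog_arm, never from a script. Its argument "commands" is text: rows parted by semicolons, each of 6 numbers parted by spaces: the shift along the world's x, y, z in m, then the turn, a rotation vector about the world's x, y, z in rad. A call has 1 to 20 rows; each row is the pose to reach, as a shift and turn from the pose commanded when the call began; what a row does not reach only later rows make up. A row lasts 1/8 s, in which the tool goes at most 62.5 mm and 10.7 degrees, less where a joint would pass 70% of its speed; a pose out of reach is approached as far as the arm can. A call with a gripper value outside its range is refused whole. "gripper" is the opening in per cent of the stroke, from 0 (shut) to 100 (fully open), set as the call begins (left out, the last holds). The fingers move at their own pace and stop on an object; "grip_force" is the grip in N (left out, the last holds). Time passes only in rows, so rows that repeat a pose let the fingers close. It gives the time, the measured TCP pose, the force and the opening at its end, in the units of the state.
- get_state(): the state, without advancing time (a new reading comes with each control period).
- vision.read_camera(name): name is "scene" or "top" or "wrist"; returns a dict with "frame" (480x640x3 uint8, red, green, blue), "z_map" (480x640 float32, m along the optical axis (not along the pixel's ray), 0 where there is no reading), "fx", "fy", "cx", "cy" (pixels), "R" (3x3) and "t" (3): a world point X has camera coordinates R X + t. Camera axes: x right, y down, z forward; pixel columns grow to the right and rows downward; lengths in m; the calibration is good to about 2 mm. A picture is of the moment at which its call begins.
- ctrl.sign_off(): hands the job in, once; it reports no verdict.
Trained networks look in the newest picture that a camera, given by its name, has taken for a name from the list of things; names that differ only in an ending like _2 or _b are one class to them, and where a whole thing is asked for, a point or a joint stands for the part that bears it (a point fixed in the world has none). Each returns a list of dicts, best first, with "conf" (0 to 1); they miss things now and then, are a little off and sometimes report something else, mostly with a low value. They report only what shows in the picture. A call takes as long as a camera call. They do not tell look-alikes from the thing itself.
- cut_out(camera, query): "pixels" (480x640 bool, what is visible of it) and "box" ([centre column, centre row, width, height] in pixels, round what is visible of it).
The state is a dict: "time": time; "qpos": joint angles; "dq": joint speeds; "joint_efforts": joint torques, N m; "eef_pos": TCP position; "tcp_rot": TCP orientation; "contact_force": force on the tool from outside, world axes, zero at the start; "wrist_torque": the same for the moment, N m; "opening": opening from 0.0 (shut) to 1.0 (fully open).
Only numpy, scipy, OpenCV 4.12 (cv2) and the standard library are available. Lean on these libraries where they do the work, as an engineer would, in place of code of your own. Each camera call takes 0.05 s, during which the arm holds its last target.

## Task

Sort the five loose brushes on the packing table into the three cardboard trays by the shape of the head, whatever the size: each belongs in the tray whose taped-down sample brush has the same kind of head (round in a clear tube, flat, or fan-shaped). Lay every brush flat on the floor of its tray, lengthwise beside the sample and with its head towards the same end, not across or on top of another brush. Lay them down rather than dropping or throwing them, and leave the roll of tape and the brass shaping cup where they stand.

Things in the scene. Friction and masses are not known exactly. Their poses are not given: they have to be found in the camera images.
- brush_round_large: Artist's brush, black handle, aluminium ferrule, round brown head in a stiff clear tube 11 mm across; 176 mm long (x = -88 to 88). Origin on the long axis at the handle's belly, near its centre of mass, 6 mm above what it lies on; x points to the head. The belly, 12 mm wide and high from x = -30 to +26 mm, is the place to grip.
- brush_round_small: Smaller brush of the same kind: round brown head in a clear tube 7 mm across; 156 mm long (x = -78 to 78). Origin on the long axis at the handle's belly, near its centre of mass, 6 mm above what it lies on; x points to the head. The belly, 12 mm wide and high from x = -30 to +26 mm, is the place to grip.
- brush_flat_large: Artist's brush, black handle, flat rectangular aluminium ferrule and stiff brown head 30 mm wide, 7.5 thick; 176 mm long (x = -88 to 88). Origin on the long axis at the handle's belly, near its centre of mass, 6 mm above what it lies on; x points to the head. The belly, 12 mm wide and high from x = -30 to +26 mm, is the place to grip.
- brush_flat_small: Smaller brush of the same kind: flat rectangular ferrule and head 16 mm wide, 7.5 thick; 156 mm long (x = -78 to 78). Origin on the long axis at the handle's belly, near its centre of mass, 6 mm above what it lies on; x points to the head. The belly, 12 mm wide and high from x = -30 to +26 mm, is the place to grip.
- brush_fan: Artist's brush, black handle, ferrule 13 mm wide, stiff thin brown head spread like a fan, about 53 mm wide, 3 thick; 176 mm long (x = -88 to 88). Origin on the long axis at the handle's belly, near its centre of mass, 6 mm above what it lies on; x points to the head. The belly, 12 mm wide and high from x = -30 to +26 mm, is the place to grip.
- tray_round: Low cardboard tray, fixed, 212 x 136 x 26 mm, walls 3.5, floor top 4 mm above the table, with one taped-down sample brush, round head in a clear tube. Origin: at table height under the middle of the outer face of the heads' end wall; x points outwards, so the tray spans x = -212 to 0; y to its left. Sample's axis at y = +47 mm, head to x = 0. Free floor for two brushes, e.g. at y = +6 and -34.
- tray_flat: Low cardboard tray, fixed, 212 x 136 x 26 mm, walls 3.5, floor top 4 mm above the table, with one taped-down sample brush, flat head 30 mm wide. Origin: at table height under the middle of the outer face of the heads' end wall; x points outwards, so the tray spans x = -212 to 0; y to its left. Sample's axis at y = +47 mm, head to x = 0. Free floor for two brushes, e.g. at y = +6 and -34.
- tray_fan: Low cardboard tray, fixed, 212 x 136 x 26 mm, walls 3.5, floor top 4 mm above the table, with one taped-down sample brush, fan-shaped head. Origin: at table height under the middle of the outer face of the heads' end wall; x points outwards, so the tray spans x = -212 to 0; y to its left. Sample's axis at y = +35 mm, fan from y = +8 to +62, head to x = 0. Free floor for one, e.g. at y = -27.
- tape_roll: Roll of brown packing tape lying flat among the brushes, 80 mm across, 24 mm high, with a hole of 56 mm; loose. Its origin is the centre of its underside. To be left where it is.
- shaping_cup: Brass cup for shaping hair, standing among the brushes, foot 38 mm across, body 30 mm, 42 mm high; loose. Its origin is the centre of its underside. To be left where it stands.
Things that resemble listed ones, but are neither listed nor needed, are in the scene too. There is more than one size of the brush_fan; the job needs the largest.

How it is judged:
At the end, for the whole second after the job is handed in: Each brush lies on the floor of its kind's tray: origin within 64 mm sideways and 38 mm lengthwise of the tray's middle, axis 7 to 12.5 mm above the tray's underside, level within 0.06 rad, along the tray within 0.3 rad, head at the sample's head end; all released and at rest (x of brush_round_large in the frame of tray_round between -0.144 and -0.068 m and y of brush_round_large in the frame of tray_round between -0.064 and 0.064 m and z of brush_round_large in the frame of tray_round between 0.007 and 0.0125 m and angle between brush_round_large's own x axis and vertical between 1.511 and 1.631 rad and angle between the x axis of each of brush_round_large, brush_round_small and the x axis of tray_round, either way round below 0.3 rad and x of tray_round in the frame of brush_round_large above 0.03 m and linear speed of each of brush_round_large, brush_round_small, brush_flat_large, brush_flat_small, brush_fan below 0.02 m/s and angular speed of each of brush_round_large, brush_round_small, brush_flat_large, brush_flat_small, brush_fan below 0.2 rad/s and x of brush_round_small in the frame of tray_round between -0.144 and -0.068 m and y of brush_round_small in the frame of tray_round between -0.064 and 0.064 m and z of brush_round_small in the frame of tray_round between 0.007 and 0.0125 m and angle between brush_round_small's own x axis and vertical between 1.511 and 1.631 rad and x of tray_round in the frame of brush_round_small above 0.03 m and x of brush_flat_large in the frame of tray_flat between -0.144 and -0.068 m and y of brush_flat_large in the frame of tray_flat between -0.064 and 0.064 m and z of brush_flat_large in the frame of tray_flat between 0.007 and 0.0125 m and angle between brush_flat_large's own x axis and vertical between 1.511 and 1.631 rad and angle between the x axis of each of brush_flat_large, brush_flat_small and the x axis of tray_flat, either way round below 0.3 rad and x of tray_flat in the frame of brush_flat_large above 0.03 m and x of brush_flat_small in the frame of tray_flat between -0.144 and -0.068 m and y of brush_flat_small in the frame of tray_flat between -0.064 and 0.064 m and z of brush_flat_small in the frame of tray_flat between 0.007 and 0.0125 m and angle between brush_flat_small's own x axis and vertical between 1.511 and 1.631 rad and x of tray_flat in the frame of brush_flat_small above 0.03 m and x of brush_fan in the frame of tray_fan between -0.144 and -0.068 m and y of brush_fan in the frame of tray_fan between -0.064 and 0.064 m and z of brush_fan in the frame of tray_fan between 0.007 and 0.0125 m and angle between brush_fan's own x axis and vertical between 1.511 and 1.631 rad and angle between the x axis of brush_fan and the x axis of tray_fan, either way round below 0.3 rad and x of tray_fan in the frame of brush_fan above 0.03 m); the robot touches nothing.
It fails at once if the roll of tape or the brass cup is moved more than 20 mm, or the cup tipped (distance of any of tape_roll, shaping_cup from where it was at the start of the episode above 0.02 m or angle between shaping_cup's own z axis and vertical above 0.5 rad).
It fails at once if a brush is dropped from more than about 35 mm or thrown (faster than 0.8 m/s with no finger on it) ((linear speed of brush_round_large above 0.8 m/s and contact force between brush_round_large and the fingers below 0.05 N) or (linear speed of brush_round_small above 0.8 m/s and contact force between brush_round_small and the fingers below 0.05 N) or (linear speed of brush_flat_large above 0.8 m/s and contact force between brush_flat_large and the fingers below 0.05 N) or (linear speed of brush_flat_small above 0.8 m/s and contact force between brush_flat_small and the fingers below 0.05 N) or (linear speed of brush_fan above 0.8 m/s and contact force between brush_fan and the fingers below 0.05 N)).
It also fails if it takes over 131 s, if anything falls off the work surface, if the arm or the gripper's body presses on something with over 40 N, if the wrist force passes 120 N, or if a joint passes its speed limit or range.

## Working session

There is one attempt and no reset: what is moved stays moved. The work goes in short steps, Python scripts to look and compute and a tool call to move; the robot and the scene stay as the last step left them, time stands still between calls to the robot, and variables do not carry over. Pictures are saved under pics/ and viewed, and the job is handed in when it is done.

Besides the shell and the picture viewer there is one more tool, called in YAML: its name, and indented under it one key for each argument. jog_arm: Moves the arm, as the interface text tells. Its arguments: {"type":"object","properties":{"commands":{"type":"string"},"gripper":{"type":"number"},"grip_force":{"type":"number"}},"required":["commands"]}

```bash
mkdir -p pics; ls; python3 - <<'E'
from plant import get_state, vision, ctrl, cut_out
import cv2, numpy as np
s=get_state(); print(s)
for n in ["scene","top","wrist"]:
    c=vision.read_camera(n)
    cv2.imwrite(f"pics/{n}0.png",c["frame"][:,:,::-1])
    np.savez(f"{n}0.npz",**c)
    print(n,c["fx"],c["fy"],c["cx"],c["cy"],c["R"].tolist(),c["t"])
E
```

```text
pics
{'time': 0.0, 'qpos': array([ 9.85047918e-01,  2.87179574e-01,  1.57821484e+00,  1.16890168e-05,
        1.27856459e+00, -1.50008932e-01]), 'dq': array([ 4.65533548e-04, -1.72469747e-04, -8.55681777e-04,  9.62437119e-05,
       -4.35731825e-04,  1.73433088e-03]), 'joint_efforts': array([-8.94487403e-04, -4.05993819e+01, -2.92617899e+01, -2.77297340e-04,
        5.82608933e-03,  3.45415025e-06]), 'eef_pos': array([0.28450933, 0.61137814, 0.2299174 ]), 'tcp_rot': array([ 2.16151712e-01,  9.76359072e-01, -1.10199899e-03, -4.30733533e-04]), 'contact_force': array([ 0.1373998 , -0.11538523,  1.03049487]), 'wrist_torque': array([ 0.03335373, -0.01447865,  0.06196877]), 'opening': 1.0016420191974749}
scene 482.3811102558953 482.3811102558953 322.8500886071919 237.6593445407059 [[0.8910143068348441, 0.45361069594980263, -0.01818904988057993], [0.28216194081295387, -0.5847400387342413, -0.7605680286849725], [-0.35563765854066914, 0.6725447372636366, -0.649003414634081]] [-0.45011268 -0.10116694  1.34010448]
top 581.8975620783855 581.8975620783855 325.50111161113375 236.47629303603182 [[-0.015826937816362227, -0.9998081858181807, -0.011536880441232397], [-0.9971129467552096, 0.016639171105483463, -0.07408717431556752], [0.07426492747252804, 0.010330999752237304, -0.9971850334775487]] [0.02153727 0.49217034 1.29093166]
wrist 333.2858788090411 333.2858788090411 317.4728652092136 246.7031723262007 [[0.42224479168789153, 0.9064770937240709, -0.002935037651065486], [0.8707425472748775, -0.4046948806370823, 0.27933755556923895], [0.2520253008285263, -0.12050449012257436, -0.9601884792073855]] [-0.674342   -0.03725079  0.37925788]
```

View pics/top0.png

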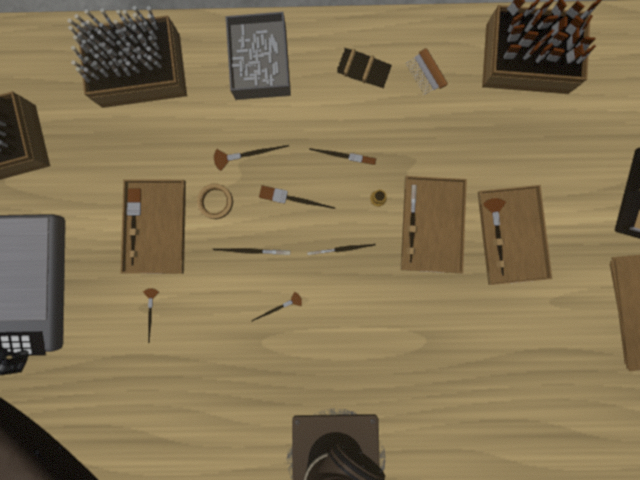

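View pics/scene0.png

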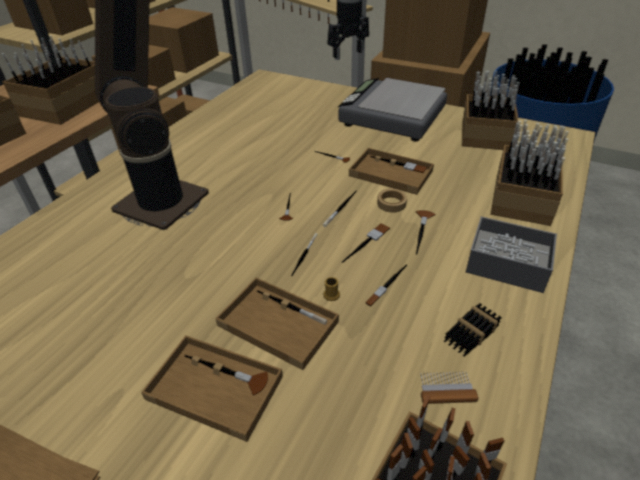

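View pics/wrist0.png

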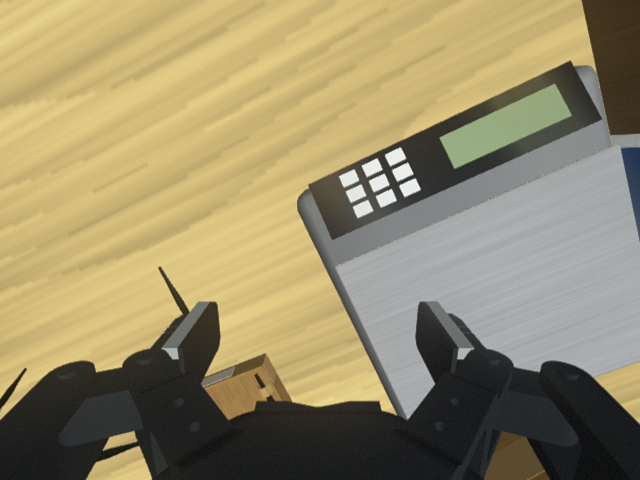

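The top view shows:
- **Fan brush:** candidates at (250,153), (150,312) and (278,307). The first is the longest at about 75 px, against about 50 px for the others.
- **Flat brushes:** large at (297,197), small at (343,157).
- **Round brushes:** large at (252,251), small at (342,248).
- **Trays:** flat (154,226), round (433,225), fan (514,234).
- **Obstacles:** tape (216,201), cup (378,198).

Next I'll measure these.

```bash
cat > h.py <<'E'
import numpy as np, cv2
from plant import get_state, vision, ctrl, cut_out
def p2w(c,px,z):
    px=np.atleast_2d(np.asarray(px,float))
    d=np.c_[(px[:,0]-c["cx"])/c["fx"],(px[:,1]-c["cy"])/c["fy"],np.ones(len(px))]
    R=np.asarray(c["R"]);t=np.asarray(c["t"]); o=-R.T@t; d=d@R
    s=(z-o[2])/d[:,2]
    return o+s[:,None]*d
def w2p(c,X):
    q=np.asarray(c["R"])@np.asarray(X)+c["t"]; return np.array([c["fx"]*q[0]/q[2]+c["cx"],c["fy"]*q[1]/q[2]+c["cy"]])
E
python3 - <<'E'
from h import *
c=vision.read_camera("top"); f=c["frame"]; np.savez("top1.npz",**c)
for q in ["brush_round_large","brush_round_small","brush_flat_large","brush_flat_small","brush_fan","tray_round","tray_flat","tray_fan","tape_roll","shaping_cup"]:
    for r in cut_out("top",q)[:4]:
        m=r["pixels"]; ys,xs=np.nonzero(m); 
        if len(xs)<5: continue
        if q.startswith("tray"):
            (cx,cy),(w,h),a=cv2.minAreaRect(np.c_[xs,ys].astype(np.float32)); P=p2w(c,cv2.boxPoints(((cx,cy),(w,h),a)),0.026)
            print(q,round(r["conf"],2),"box",np.round(r["box"]),"ctr",p2w(c,[[cx,cy]],.026).round(3)[0,:2],P[:,:2].round(3).tolist())
        else:
            W=p2w(c,np.c_[xs,ys],0.006)[:,:2]; mu=W.mean(0); u,s,v=np.linalg.svd(W-mu,full_matrices=False); t=(W-mu)@v[0]
            print(q,round(r["conf"],2),"box",np.round(r["box"]),"mu",mu.round(3),"ang",round(np.degrees(np.arctan2(v[0,1],v[0,0])),1),"ends",(mu+v[0]*t.min()).round(3),(mu+v[0]*t.max()).round(3),"L",round(np.ptp(t),3))
img=cv2.resize(f[130:290,190:400],None,fx=3.8,fy=3.7,interpolation=cv2.INTER_CUBIC)
cv2.imwrite("pics/crop1.png",img[:600,:800,::-1])
E
```

```text
brush_round_large 0.59 box [253. 252.  73.   7.] mu [0.464 0.178] ang 86.2 ends [0.459 0.097] [0.47  0.268] L 0.171
brush_round_small 0.6 box [341. 250.  71.  14.] mu [ 0.465 -0.019] ang 96.6 ends [ 0.474 -0.096] [0.456 0.054] L 0.151
brush_flat_large 0.62 box [293. 196.  71.  20.] mu [0.586 0.104] ang 77.0 ends [0.564 0.007] [0.6   0.164] L 0.161
brush_flat_small 0.8 box [343. 155.  68.  18.] mu [ 0.677 -0.043] ang -102.8 ends [0.697 0.044] [ 0.663 -0.103] L 0.151
brush_fan 0.89 box [248. 158.  69.  26.] mu [0.683 0.212] ang 100.7 ends [0.704 0.104] [0.673 0.266] L 0.165
brush_fan 0.76 box [149. 309.  17.  44.] mu [0.348 0.413] ang 179.1 ends [0.383 0.413] [0.287 0.414] L 0.096
brush_fan 0.48 box [280. 306.  49.  24.] mu [0.343 0.105] ang 114.9 ends [0.358 0.072] [0.309 0.177] L 0.116
tray_round 0.71 box [434. 224.  67.  93.] ctr [ 0.516 -0.228] [[0.412, -0.151], [0.627, -0.162], [0.62, -0.305], [0.406, -0.292]]
tray_flat 0.73 box [151. 229.  69.  94.] ctr [0.521 0.401] [[0.418, 0.473], [0.63, 0.472], [0.625, 0.328], [0.413, 0.331]]
tray_fan 0.68 box [516. 235.  68. 102.] ctr [ 0.488 -0.407] [[0.589, -0.326], [0.604, -0.471], [0.388, -0.487], [0.374, -0.344]]
tape_roll 0.9 box [215. 201.  37.  34.] mu [0.578 0.267] ang -132.8 ends [0.606 0.296] [0.551 0.237] L 0.081
shaping_cup 0.5 box [378. 200.  13.  16.] mu [ 0.58  -0.108] ang 158.7 ends [ 0.598 -0.115] [ 0.562 -0.101] L 0.039
```

View pics/crop1.png

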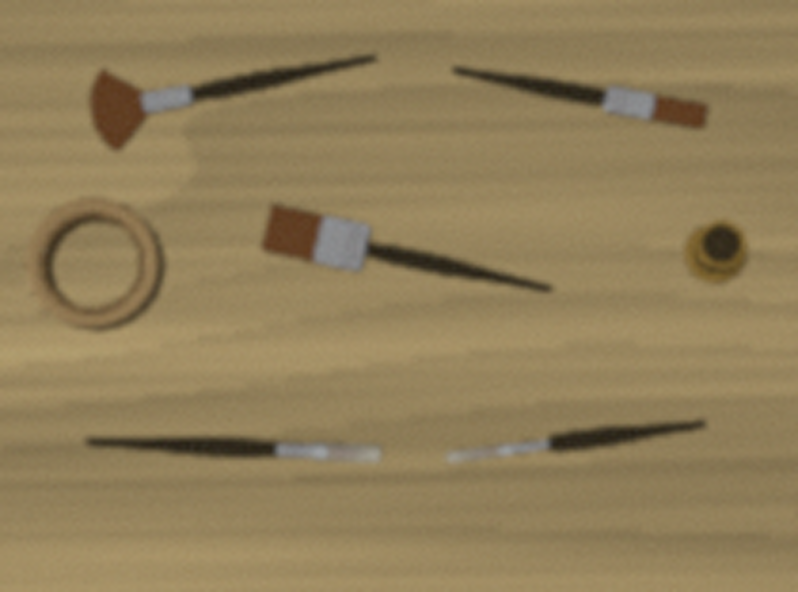

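The close crop confirms every choice. The large fan's head is at crop (115,110). The flat heads are at (290,230) large and (680,112) small. The round tubes are at (355,455) large and (465,457) small. Next I'll turn the axis ends and tray edges into numbers.

```bash
python3 - <<'E'
from h import *
c=dict(np.load("top1.npz")); 
B={"fan":[(376,58),(92,114)],"flat_small":[(453,69),(706,116)],"flat_large":[(551,290),(267,228)],"round_large":[(87,441),(380,456)],"round_small":[(705,424),(447,458)]}
for k,v in B.items():
    W=p2w(c,np.array(v)/[3.8,3.7]+[190,130]-.37,0.006)[:,:2]; d=W[1]-W[0]
    print(k,"org",W.mean(0).round(4),"head yaw deg",np.degrees(np.arctan2(d[1],d[0])).round(1),"L",np.hypot(*d).round(3))
f=c["frame"]
im1=cv2.resize(f[165:295,105:205],None,fx=4,fy=4,interpolation=cv2.INTER_CUBIC)
im2=cv2.resize(f[165:295,390:560],None,fx=4,fy=4,interpolation=cv2.INTER_CUBIC)
cv2.imwrite("pics/t1.png",im1[:,:,::-1]);cv2.imwrite("pics/t2.png",im2[:,:,::-1])
E
```

```text
fan org [0.689  0.1814] head yaw deg 100.6 L 0.175
flat_small org [ 0.6811 -0.0274] head yaw deg -102.0 L 0.156
flat_large org [0.5788 0.077 ] head yaw deg 76.3 L 0.175
round_large org [0.4635 0.1832] head yaw deg -93.9 L 0.176
round_small org [ 0.4647 -0.0215] head yaw deg 96.8 L 0.155
```

View pics/t1.png

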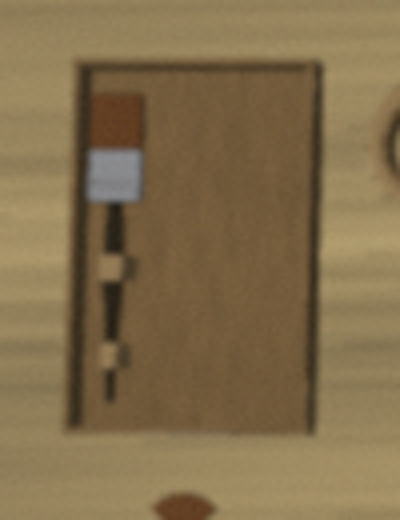

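View pics/t2.png

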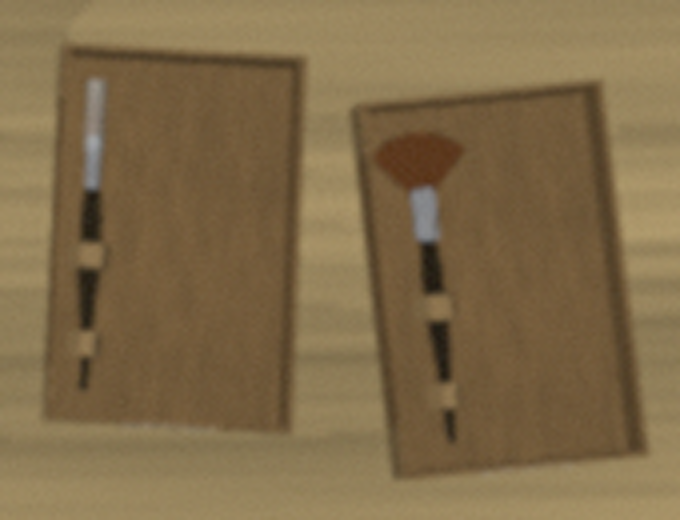

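```bash
python3 - <<'E'
from h import *
c=dict(np.load("top1.npz"))
T={"flat":(np.array([(78,62),(322,62),(66,432),(312,432)])/4+[105,165]-.37,[(110,402),(117,94)],105,47),
"round":(np.array([(65,45),(304,58),(43,418),(290,430)])/4+[390,165]-.37,[(83,388),(96,79)],390,47),
"fan":(np.array([(352,106),(600,82),(396,478),(646,453)])/4+[390,165]-.37,[(452,440),(419,132)],390,35)}
for k,(p,s,o,sy) in T.items():
    W=p2w(c,p,.026)[:,:2]; TL,TR,BL,BR=W
    d=(TL-BL)+(TR-BR); yaw=np.arctan2(d[1],d[0]); x=np.array([np.cos(yaw),np.sin(yaw)]); y=np.array([-x[1],x[0]])
    ctr=W.mean(0); S=p2w(c,np.array(s)/4+[o,165]-.37,.010)[:,:2]; sd=S[1]-S[0]
    print(k,"ctr",ctr.round(4),"yaw",np.degrees(yaw).round(1),"size",np.linalg.norm(TL-BL).round(3),np.linalg.norm(TL-TR).round(3),"sample yaw",np.degrees(np.arctan2(sd[1],sd[0])).round(1),"sample mid in tray",((S.mean(0)-ctr)@x).round(4),((S.mean(0)-ctr)@y).round(4))
    for yy in (.006,-.034,-.027):
        print("   slot",yy,(ctr+x*(-.002)+y*yy).round(4))
E
```

```text
flat ctr [0.5217 0.4002] yaw -1.3 size 0.209 0.138 sample yaw -0.8 sample mid in tray 0.0004 0.0512
   slot 0.006 [0.5199 0.4063]
   slot -0.034 [0.5189 0.3663]
   slot -0.027 [0.5191 0.3733]
round ctr [ 0.5163 -0.2284] yaw -4.4 size 0.21 0.134 sample yaw -3.9 sample mid in tray 0.001 0.0459
   slot 0.006 [ 0.5148 -0.2223]
   slot -0.034 [ 0.5117 -0.2622]
   slot -0.027 [ 0.5122 -0.2552]
fan ctr [ 0.4898 -0.4073] yaw 4.6 size 0.209 0.139 sample yaw 3.9 sample mid in tray 0.0005 0.0306
   slot 0.006 [ 0.4873 -0.4015]
   slot -0.034 [ 0.4905 -0.4413]
   slot -0.027 [ 0.4899 -0.4343]
```

jog_arm:
  commands: "0.03 -0.05 0 0 0 -0.14;0.06 -0.11 -0.02 0 0 -0.28;0.09 -0.17 -0.04 0 0 -0.42;0.12 -0.22 -0.06 0 0 -0.56;0.15 -0.27 -0.07 0 0 -0.70;0.18 -0.33 -0.08 0 0 -0.84;0.21 -0.38 -0.09 0 0 -0.98;0.24 -0.43 -0.1 0 0 -1.12;0.265 -0.48 -0.11 0 0 -1.26;0.285 -0.515 -0.11 0 0 -1.374;0.294 -0.535 -0.11 0 0 -1.374;0.294 -0.535 -0.11 0 0 -1.374;0.294 -0.535 -0.11 0 0 -1.374;0.294 -0.535 -0.11 0 0 -1.374"
  gripper: 35
  grip_force: 40

```text
time: 2.45
eef_pos: [0.5782, 0.0785, 0.1214]
tcp_rot: [0.786, 0.619, 0.0, -0.0]
contact_force: [0.5, -0.4, 0.4]
opening: 0.346
```

```bash
python3 - <<'E'
from h import *
c=vision.read_camera("wrist"); s=get_state(); print(s["time"],s["eef_pos"],s["tcp_rot"],s["opening"])
f=c["frame"].copy()
from scipy.spatial.transform import Rotation as Ro
ex=(p2w(c,[[0,0]],0))
for X in ([.5788,.077,.006],[.600,.162,.006],[.558,-.008,.006]):
    p=w2p(c,X); print(p); cv2.circle(f,tuple(int(v) for v in p),5,(255,0,0),1)
cv2.imwrite("pics/w1.png",f[:,:,::-1])
E
```

```text
2.5 [0.57832899 0.07834007 0.1214046 ] [ 7.85620212e-01  6.18709037e-01  1.07810441e-05 -1.00818473e-04] 0.3511802588946752
[317.2649931  243.79497999]
[318.18893773 128.34294528]
[316.93891394 339.8300673 ]
```

View pics/w1.png

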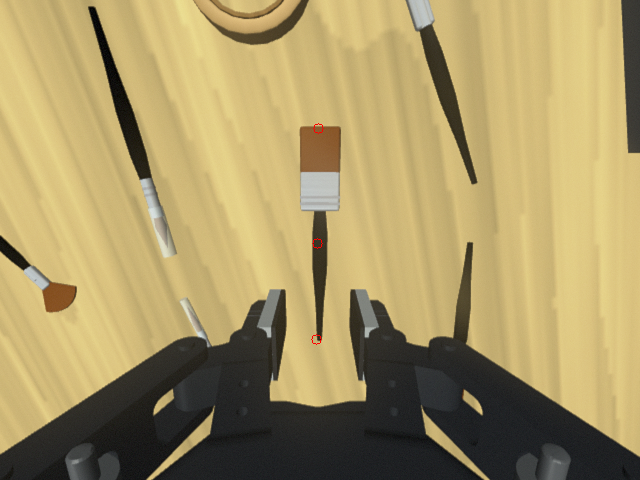

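The wrist view shows the large flat brush centred between the fingers. Its axis ends project at (318,128) and (317,340), within about 2 px of the brush. Descending and gripping.

jog_arm:
  commands: "0 -0.001 -0.03 0 0 0;0 -0.001 -0.06 0 0 0;0 -0.001 -0.09 0 0 0;0 -0.001 -0.108 0 0 0;0 -0.001 -0.114 0 0 0;0 -0.001 -0.1185 0 0 0;0 -0.001 -0.1185 0 0 0;0 -0.001 -0.1185 0 0 0"

```text
time: 3.5
eef_pos: [0.5797, 0.0759, 0.0038]
tcp_rot: [0.786, 0.618, 0.001, 0.001]
contact_force: [0.1, 0.4, 0.1]
opening: 0.345
```

jog_arm:
  commands: "0 0 0 0 0 0;0 0 0 0 0 0;0 0 0 0 0 0;0 0 0 0 0 0;0 0 0 0 0 0;0 0 0 0 0 0"
  gripper: 0

```text
time: 4.25
eef_pos: [0.5796, 0.0759, 0.0036]
tcp_rot: [0.786, 0.618, 0.001, 0.0]
contact_force: [-0.4, 0.2, 5.5]
opening: 0.126
```

jog_arm:
  commands: "0 0 0.01 0 0 0;0 0 0.03 0 0 0;0 0 0.06 0 0 0;0 0 0.09 0 0 0;0 0 0.1 0 0 0;0 0 0.1 0 0 0;0 0 0.1 0 0 0"

```text
time: 5.12
eef_pos: [0.5778, 0.0759, 0.1014]
tcp_rot: [0.786, 0.618, -0.001, -0.001]
contact_force: [-0.6, -0.5, 0.1]
opening: 0.125
```

```bash
cat > snap.py <<'E'
import sys
from h import *
c=vision.read_camera(sys.argv[1]); cv2.imwrite(f"pics/{sys.argv[2]}.png",c["frame"][:,:,::-1]); np.savez("last.npz",**c)
s=get_state(); print(s["time"],s["eef_pos"].round(4),s["opening"])
E
python3 snap.py wrist w2
```

```text
5.175 [0.5778 0.0759 0.1012] 0.13118499145828277
```

View pics/w2.png

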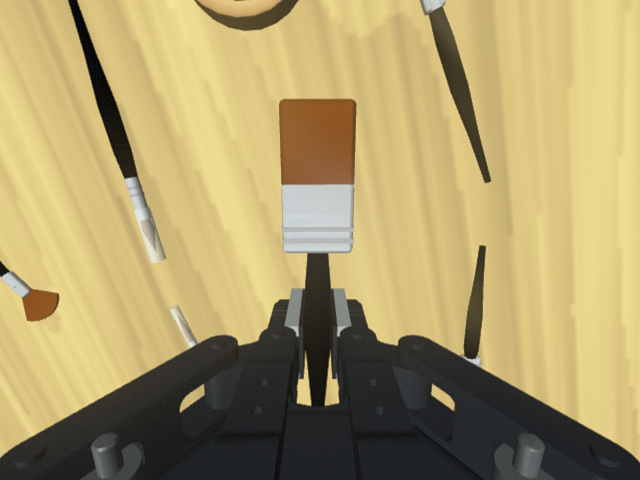

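The wrist view shows the brush held level at the belly, with its head at (318,145). Carrying it to the flat tray.

jog_arm:
  commands: "0 0.02 0 0 0 -0.08;-0.01 0.045 0 0 0 -0.2;-0.015 0.07 0 0 0 -0.33;-0.02 0.1 0 0 0 -0.46;-0.025 0.13 0 0 0 -0.59;-0.03 0.16 0 0 0 -0.72;-0.035 0.19 0 0 0 -0.85;-0.04 0.215 0 0 0 -0.98;-0.05 0.24 0 0 0 -1.11;-0.055 0.265 0 0 0 -1.23;-0.058 0.28 0 0 0 -1.31;-0.06 0.29 0 0 0 -1.354;-0.06 0.292 0 0 0 -1.354;-0.06 0.292 0 0 0 -1.354;-0.06 0.292 0 0 0 -1.354"

```text
time: 7.05
eef_pos: [0.5189, 0.3674, 0.1025]
tcp_rot: [1.0, -0.011, -0.0, 0.0]
contact_force: [-0.5, 0.2, -0.4]
opening: 0.127
```

```bash
python3 snap.py wrist w3
```

```text
7.1 [0.519  0.3674 0.1026] 0.12258669647388969
```

View pics/w3.png

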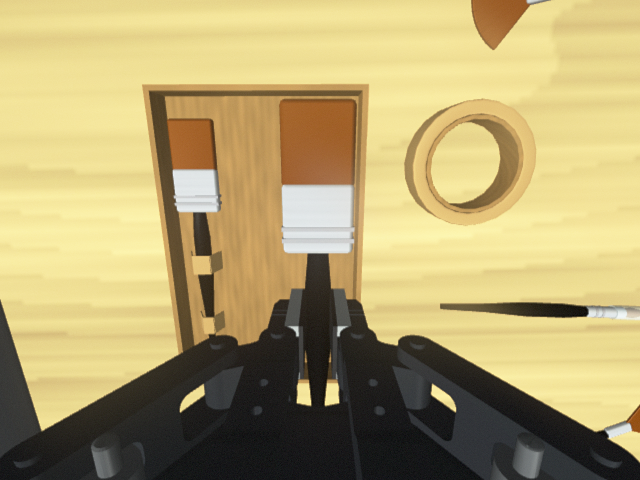

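jog_arm:
  commands: "0 0 -0.03 0 0 0;0 0 -0.06 0 0 0;0 0 -0.078 0 0 0;0 0 -0.087 0 0 0;0 0 -0.092 0 0 0;0 0 -0.095 0 0 0;0 0 -0.095 0 0 0;0 0 -0.095 0 0 0"

```text
time: 8.1
eef_pos: [0.5193, 0.3681, 0.0085]
tcp_rot: [1.0, -0.011, 0.0, -0.0]
contact_force: [1.0, -0.3, -0.1]
opening: 0.124
```

jog_arm:
  commands: "0 0 0 0 0 0;0 0 0 0 0 0;0 0 0 0 0 0;0 0 0 0 0 0"
  gripper: 26

```text
time: 8.6
eef_pos: [0.5189, 0.3679, 0.0079]
tcp_rot: [1.0, -0.011, 0.0, -0.0]
contact_force: [-0.4, -0.1, 0.3]
opening: 0.257
```

jog_arm:
  commands: "0 0 0.01 0 0 0;0 0 0.03 0 0 0;0 0 0.06 0 0 0;0 0 0.09 0 0 0;0 0 0.11 0 0 0;0 0 0.11 0 0 0;0 0 0.11 0 0 0"

```text
time: 9.48
eef_pos: [0.5182, 0.3676, 0.1169]
tcp_rot: [1.0, -0.011, -0.001, 0.0]
contact_force: [-0.0, 0.3, 0.2]
opening: 0.259
```

```bash
python3 snap.py wrist w4
```

```text
9.525 [0.518  0.3674 0.1163] 0.2590935623227839
```

View pics/w4.png

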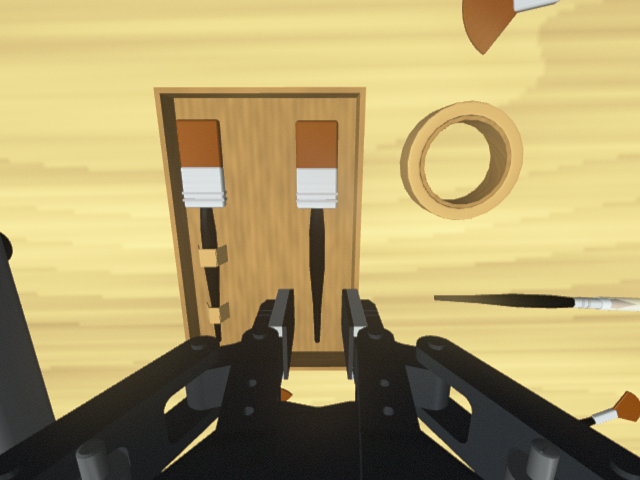

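The large flat brush lies in its tray beside the sample: heads at (317,145) and (201,145). Next is the small flat brush.

jog_arm:
  commands: "0.01 -0.03 0 0 0 0.13;0.03 -0.07 0 0 0 0.27;0.045 -0.11 0 0 0 0.41;0.06 -0.15 0 0 0 0.55;0.08 -0.19 0 0 0 0.69;0.095 -0.23 0 0 0 0.83;0.11 -0.27 0 0 0 0.97;0.13 -0.31 0 0 0 1.11;0.145 -0.35 0 0 0 1.25;0.155 -0.38 0 0 0 1.34;0.162 -0.3955 0 0 0 1.384;0.162 -0.3955 0 0 0 1.384;0.162 -0.3955 0 0 0 1.384"
  gripper: 35

```text
time: 11.15
eef_pos: [0.6801, -0.0269, 0.1165]
tcp_rot: [0.777, 0.629, -0.001, -0.001]
contact_force: [0.4, 0.1, -0.6]
opening: 0.349
```

```bash
python3 snap.py wrist w5
```

```text
11.2 [ 0.6802 -0.0266  0.1169] 0.35279882155960557
```

View pics/w5.png

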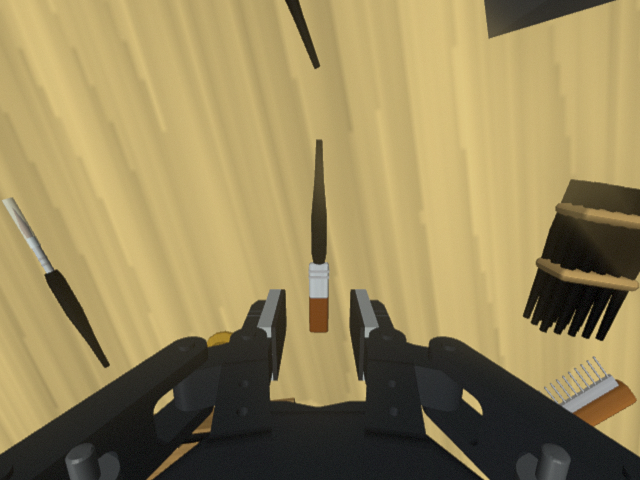

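The small flat brush is centred between the jaws, with its axis on column 318. The cup shows at (220,340), well clear.

jog_arm:
  commands: "0 0 -0.03 0 0 0;0 0 -0.06 0 0 0;0 0 -0.09 0 0 0;0 0 -0.105 0 0 0;0 0 -0.111 0 0 0;0 0 -0.115 0 0 0;0 0 -0.115 0 0 0;0 0 -0.115 0 0 0"

```text
time: 12.2
eef_pos: [0.6816, -0.0277, 0.0039]
tcp_rot: [0.777, 0.629, 0.001, 0.001]
contact_force: [0.4, 0.2, -0.4]
opening: 0.347
```

jog_arm:
  commands: "0 0 0 0 0 0;0 0 0 0 0 0;0 0 0 0 0 0;0 0 0 0 0 0;0 0 0 0 0 0;0 0 0 0 0 0"
  gripper: 0

```text
time: 12.95
eef_pos: [0.6815, -0.0277, 0.0037]
tcp_rot: [0.777, 0.63, 0.0, 0.001]
contact_force: [-0.3, -0.7, 5.5]
opening: 0.127
```

jog_arm:
  commands: "0 0 0.01 0 0 0;0 0 0.03 0 0 0;0 0 0.06 0 0 0;0 0 0.09 0 0 0;0 0 0.1 0 0 0;0 0 0.1 0 0 0;0 0 0.1 0 0 0"

```text
time: 13.82
eef_pos: [0.6798, -0.0274, 0.1011]
tcp_rot: [0.777, 0.629, -0.001, -0.001]
contact_force: [0.1, -0.6, -0.7]
opening: 0.123
```

```bash
python3 snap.py wrist w6
```

```text
13.875 [ 0.6797 -0.0274  0.1009] 0.12439845691238635
```

View pics/w6.png

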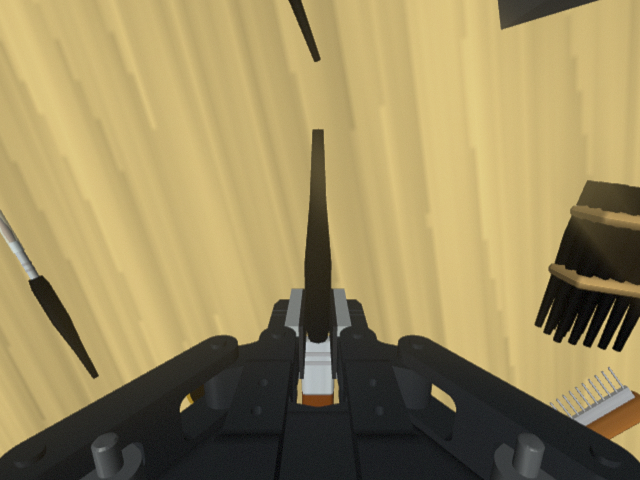

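jog_arm:
  commands: "-0.01 0.025 0 0 0 0.1;-0.02 0.06 0 0 0 0.24;-0.035 0.095 0 0 0 0.38;-0.05 0.13 0 0 0 0.53;-0.06 0.165 0 0 0 0.68;-0.075 0.2 0 0 0 0.83;-0.09 0.235 0 0 0 0.98;-0.1 0.27 0 0 0 1.13;-0.115 0.305 0 0 0 1.28;-0.125 0.34 0 0 0 1.42;-0.14 0.375 0 0 0 1.56;-0.15 0.405 0 0 0 1.67;-0.158 0.425 0 0 0 1.74;-0.161 0.4345 0 0 0 1.758;-0.161 0.4345 0 0 0 1.758;-0.161 0.4345 0 0 0 1.758"

```text
time: 15.88
eef_pos: [0.5203, 0.4061, 0.1027]
tcp_rot: [0.012, 1.0, -0.0, -0.0]
contact_force: [-0.6, 0.8, -0.4]
opening: 0.12
```

```bash
python3 snap.py wrist w7
```

```text
15.925 [0.5204 0.406  0.1028] 0.12097309630658688
```

View pics/w7.png

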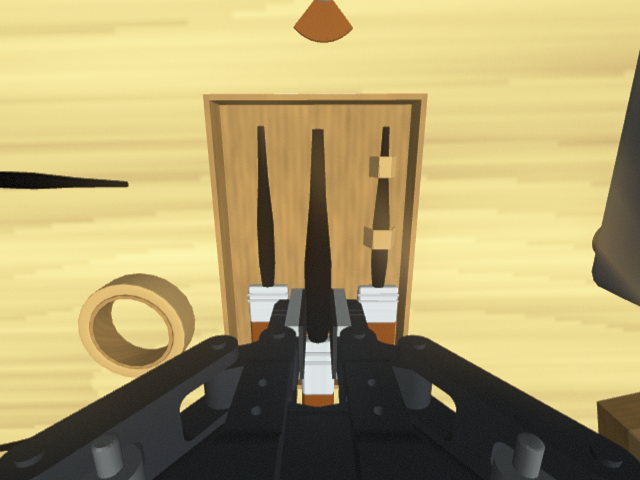

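The small flat brush hangs midway between the large one, column 265, and the sample, column 380.

jog_arm:
  commands: "0 0 -0.03 0 0 0;0 0 -0.06 0 0 0;0 0 -0.078 0 0 0;0 0 -0.087 0 0 0;0 0 -0.092 0 0 0;0 0 -0.095 0 0 0;0 0 -0.095 0 0 0;0 0 -0.095 0 0 0"

```text
time: 16.92
eef_pos: [0.5203, 0.4072, 0.0085]
tcp_rot: [0.011, 1.0, 0.0, 0.001]
contact_force: [-0.7, 0.4, -0.2]
opening: 0.125
```

jog_arm:
  commands: "0 0 0 0 0 0;0 0 0 0 0 0;0 0 0 0 0 0;0 0 0 0 0 0"
  gripper: 24

```text
time: 17.42
eef_pos: [0.5199, 0.4069, 0.0078]
tcp_rot: [0.011, 1.0, -0.0, -0.0]
contact_force: [-0.2, -0.4, 1.1]
opening: 0.24
```

jog_arm:
  commands: "0 0 0.01 0 0 0;0 0 0.03 0 0 0;0 0 0.06 0 0 0;0 0 0.09 0 0 0;0 0 0.11 0 0 0;0 0 0.11 0 0 0;0 0 0.11 0 0 0"

```text
time: 18.3
eef_pos: [0.5192, 0.4065, 0.1168]
tcp_rot: [0.011, 1.0, -0.0, -0.001]
contact_force: [-0.7, -0.3, -0.4]
opening: 0.237
```

```bash
python3 snap.py wrist w8
```

```text
18.35 [0.519  0.4064 0.1162] 0.24197120099976008
```

View pics/w8.png

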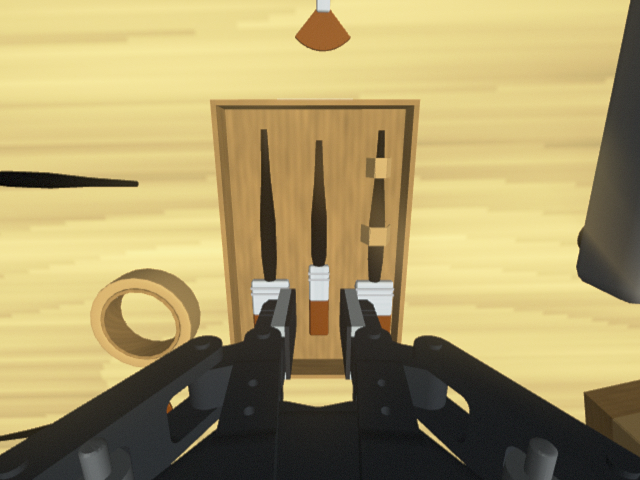

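Both flat brushes lie side by side with the sample, all three heads at the near end (columns 270, 318, 375). Next is the large fan.

jog_arm:
  commands: "0.015 -0.02 0 0 0 -0.13;0.03 -0.045 0 0 0 -0.27;0.05 -0.07 0 0 0 -0.41;0.07 -0.095 0 0 0 -0.55;0.09 -0.12 0 0 0 -0.69;0.105 -0.145 0 0 0 -0.83;0.125 -0.165 0 0 0 -0.97;0.14 -0.19 0 0 0 -1.11;0.155 -0.21 0 0 0 -1.25;0.165 -0.22 0 0 0 -1.34;0.169 -0.2255 0 0 0 -1.363;0.169 -0.2255 0 0 0 -1.363;0.169 -0.2255 0 0 0 -1.363"
  gripper: 35

```text
time: 19.98
eef_pos: [0.6883, 0.182, 0.1173]
tcp_rot: [0.638, 0.77, -0.0, -0.0]
contact_force: [-0.3, 0.4, -0.0]
opening: 0.35
```

```bash
python3 snap.py wrist w9
```

```text
20.025 [0.6884 0.182  0.1175] 0.3511439635226898
```

View pics/w9.png

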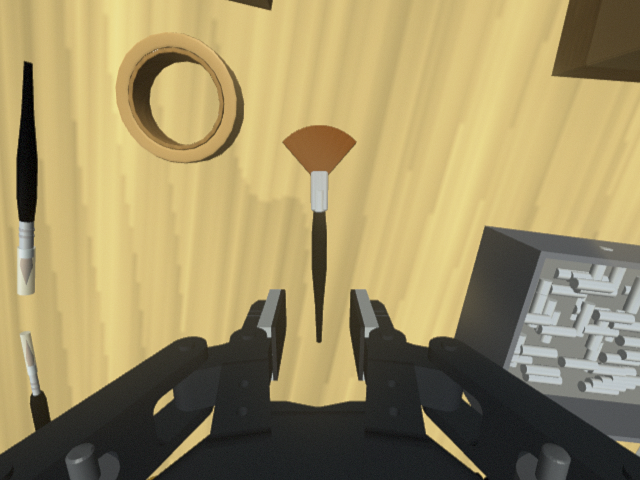

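The fan brush is centred on column 319, head at (319,150), with the tape clear at (180,98).

jog_arm:
  commands: "0 0 -0.03 0 0 0;0 0 -0.06 0 0 0;0 0 -0.09 0 0 0;0 0 -0.105 0 0 0;0 0 -0.111 0 0 0;0 0 -0.115 0 0 0;0 0 -0.115 0 0 0;0 0 -0.115 0 0 0"

```text
time: 21.02
eef_pos: [0.6896, 0.1815, 0.0039]
tcp_rot: [0.638, 0.77, 0.001, 0.001]
contact_force: [-0.2, -1.0, -1.1]
opening: 0.35
```

jog_arm:
  commands: "0 0 0 0 0 0;0 0 0 0 0 0;0 0 0 0 0 0;0 0 0 0 0 0;0 0 0 0 0 0;0 0 0 0 0 0"
  gripper: 0

```text
time: 21.78
eef_pos: [0.6895, 0.1815, 0.0037]
tcp_rot: [0.638, 0.77, 0.0, 0.001]
contact_force: [0.1, -1.0, 4.8]
opening: 0.123
```

jog_arm:
  commands: "0 0 0.01 0 0 0;0 0 0.03 0 0 0;0 0 0.06 0 0 0;0 0 0.09 0 0 0;0 0 0.1 0 0 0;0 0 0.1 0 0 0;0 0 0.1 0 0 0"

```text
time: 22.65
eef_pos: [0.6878, 0.1813, 0.1011]
tcp_rot: [0.638, 0.77, -0.001, -0.001]
contact_force: [0.1, -0.6, -0.0]
opening: 0.126
```

```bash
python3 snap.py wrist w10
```

```text
22.7 [0.6877 0.1813 0.1008] 0.11839568396160126
```

View pics/w10.png

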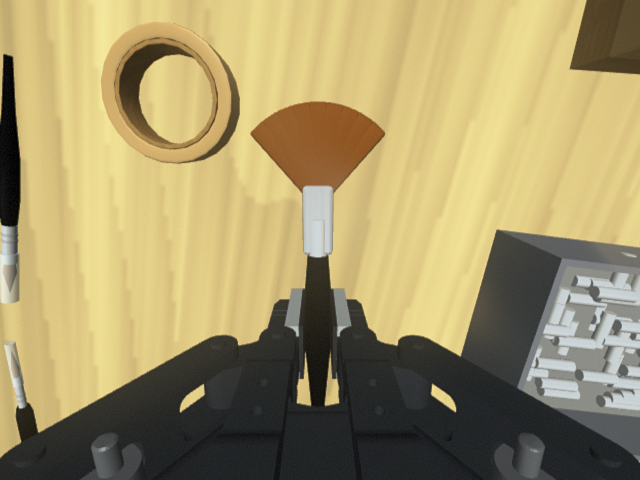

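jog_arm:
  commands: "-0.01 -0.02 0 0 0 -0.06;-0.02 -0.055 0 0 0 -0.16;-0.03 -0.095 0 0 0 -0.26;-0.045 -0.135 0 0 0 -0.37;-0.055 -0.175 0 0 0 -0.48;-0.07 -0.215 0 0 0 -0.59;-0.08 -0.255 0 0 0 -0.7;-0.095 -0.295 0 0 0 -0.81;-0.11 -0.335 0 0 0 -0.92;-0.12 -0.375 0 0 0 -1.03;-0.135 -0.415 0 0 0 -1.14;-0.145 -0.455 0 0 0 -1.25;-0.16 -0.495 0 0 0 -1.36;-0.17 -0.535 0 0 0 -1.47;-0.185 -0.57 0 0 0 -1.57;-0.192 -0.598 0 0 0 -1.64;-0.197 -0.612 0 0 0 -1.681;-0.199 -0.618 0 0 0 -1.681;-0.199 -0.618 0 0 0 -1.681;-0.199 -0.618 0 0 0 -1.681"

```text
time: 25.2
eef_pos: [0.4903, -0.4355, 0.1027]
tcp_rot: [0.999, 0.039, -0.0, -0.0]
contact_force: [0.6, -0.1, 0.4]
opening: 0.125
```

```bash
python3 snap.py wrist w11
```

```text
25.25 [ 0.4903 -0.4356  0.1028] 0.1235353595654426
```

View pics/w11.png

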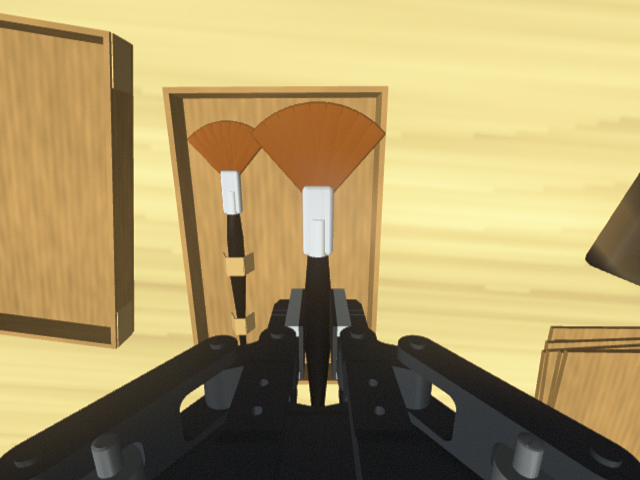

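The fan hangs over its slot. At floor height it will span about columns 280–358, between the sample's edge at 264 and the wall at about 374.

jog_arm:
  commands: "0 0 -0.03 0 0 0;0 0 -0.06 0 0 0;0 0 -0.078 0 0 0;0 0 -0.087 0 0 0;0 0 -0.092 0 0 0;0 0 -0.095 0 0 0;0 0 -0.095 0 0 0;0 0 -0.095 0 0 0"

```text
time: 26.25
eef_pos: [0.4902, -0.437, 0.0085]
tcp_rot: [0.999, 0.038, 0.0, 0.0]
contact_force: [-0.5, 0.6, 0.7]
opening: 0.124
```

jog_arm:
  commands: "0 0 0 0 0 0;0 0 0 0 0 0;0 0 0 0 0 0;0 0 0 0 0 0"
  gripper: 26

```text
time: 26.75
eef_pos: [0.4899, -0.4366, 0.0078]
tcp_rot: [0.999, 0.038, 0.0, 0.0]
contact_force: [0.3, 0.0, 0.2]
opening: 0.26
```

jog_arm:
  commands: "0 0 0.01 0 0 0;0 0 0.03 0 0 0;0 0 0.06 0 0 0;0 0 0.09 0 0 0;0 0 0.11 0 0 0;0 0 0.11 0 0 0;0 0 0.11 0 0 0"

```text
time: 27.62
eef_pos: [0.4894, -0.436, 0.1168]
tcp_rot: [0.999, 0.038, -0.001, -0.001]
contact_force: [0.3, -0.5, -0.5]
opening: 0.256
```

```bash
python3 snap.py wrist w12
```

```text
27.675 [ 0.4892 -0.4358  0.1162] 0.260650538011726
```

View pics/w12.png

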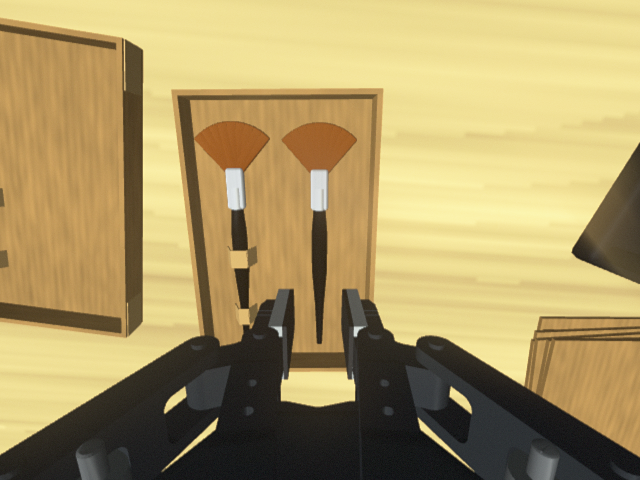

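The fan lies parallel to its sample, heads at (319,145) and (232,145), not touching. Next is the small round brush.

jog_arm:
  commands: "0 0.03 0 0 0 0.13;-0.005 0.065 0 0 0 0.27;-0.005 0.1 0 0 0 0.41;-0.01 0.135 0 0 0 0.55;-0.01 0.17 0 0 0 0.69;-0.01 0.205 0 0 0 0.83;-0.015 0.24 0 0 0 0.97;-0.015 0.275 0 0 0 1.11;-0.02 0.31 0 0 0 1.25;-0.02 0.345 0 0 0 1.39;-0.02 0.38 0 0 0 1.52;-0.025 0.405 0 0 0 1.6;-0.025 0.415 0 0 0 1.614;-0.025 0.415 0 0 0 1.614;-0.025 0.415 0 0 0 1.614"
  gripper: 35

```text
time: 29.55
eef_pos: [0.4651, -0.0223, 0.1176]
tcp_rot: [0.664, 0.747, -0.0, -0.0]
contact_force: [-1.0, 0.3, 0.5]
opening: 0.351
```

```bash
python3 snap.py wrist w13
```

```text
29.6 [ 0.4651 -0.0224  0.1177] 0.35062393924933627
```

View pics/w13.png

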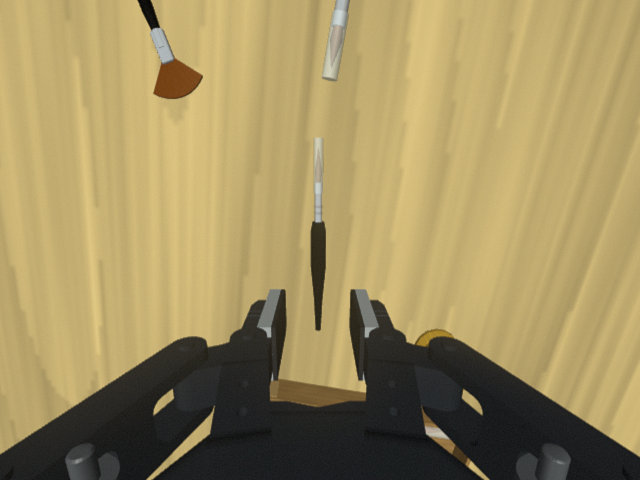

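The small round brush is centred on column 318, head up at (319,165), with the cup clear to the right at (435,338).

jog_arm:
  commands: "0 0 -0.03 0 0 0;0 0 -0.06 0 0 0;0 0 -0.09 0 0 0;0 0 -0.105 0 0 0;0 0 -0.111 0 0 0;0 0 -0.115 0 0 0;0 0 -0.115 0 0 0;0 0 -0.115 0 0 0"

```text
time: 30.6
eef_pos: [0.4656, -0.0217, 0.0036]
tcp_rot: [0.664, 0.748, 0.0, 0.001]
contact_force: [-0.4, 0.0, -0.7]
opening: 0.354
```

jog_arm:
  commands: "0 0 0 0 0 0;0 0 0 0 0 0;0 0 0 0 0 0;0 0 0 0 0 0;0 0 0 0 0 0;0 0 0 0 0 0"
  gripper: 0

```text
time: 31.35
eef_pos: [0.4655, -0.0217, 0.0035]
tcp_rot: [0.664, 0.748, 0.0, 0.0]
contact_force: [-0.6, -0.1, 4.5]
opening: 0.126
```

jog_arm:
  commands: "0 0 0.01 0 0 0;0 0 0.03 0 0 0;0 0 0.06 0 0 0;0 0 0.09 0 0 0;0 0 0.1 0 0 0;0 0 0.1 0 0 0;0 0 0.1 0 0 0"

```text
time: 32.22
eef_pos: [0.4638, -0.0213, 0.1014]
tcp_rot: [0.664, 0.748, -0.001, -0.001]
contact_force: [-0.4, -0.7, 0.4]
opening: 0.124
```

```bash
python3 snap.py wrist w14
```

```text
32.275 [ 0.4638 -0.0213  0.1013] 0.12675074205699247
```

View pics/w14.png

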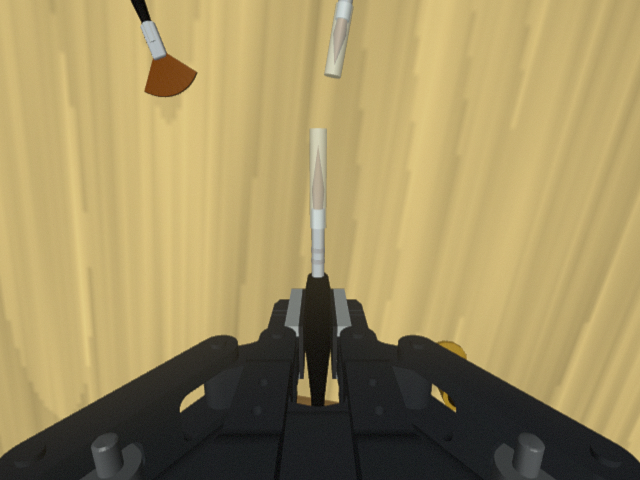

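jog_arm:
  commands: "0 -0.015 0 0 0 -0.08;0.005 -0.03 0 0 0 -0.2;0.01 -0.05 0 0 0 -0.34;0.015 -0.07 0 0 0 -0.48;0.015 -0.09 0 0 0 -0.62;0.02 -0.11 0 0 0 -0.76;0.025 -0.13 0 0 0 -0.9;0.03 -0.15 0 0 0 -1.04;0.03 -0.17 0 0 0 -1.18;0.035 -0.19 0 0 0 -1.32;0.04 -0.205 0 0 0 -1.46;0.045 -0.22 0 0 0 -1.59;0.045 -0.232 0 0 0 -1.69;0.047 -0.238 0 0 0 -1.75;0.047 -0.2395 0 0 0 -1.766;0.047 -0.2395 0 0 0 -1.766;0.047 -0.2395 0 0 0 -1.766"

```text
time: 34.4
eef_pos: [0.5117, -0.2607, 0.1024]
tcp_rot: [0.999, -0.038, -0.0, -0.0]
contact_force: [-1.0, 0.0, -0.7]
opening: 0.123
```

```bash
python3 snap.py wrist w15
```

```text
34.45 [ 0.5118 -0.2607  0.1026] 0.12887249277871857
```

View pics/w15.png

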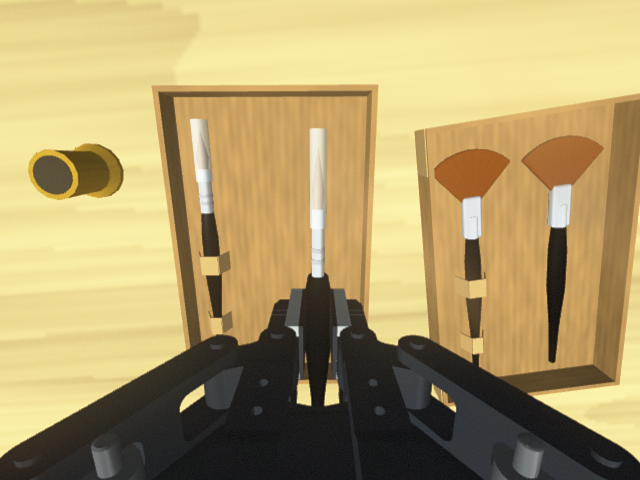

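The small round brush is over its slot on column 318, parallel to the sample at column 200. The right wall is at 372.

jog_arm:
  commands: "0 0 -0.03 0 0 0;0 0 -0.06 0 0 0;0 0 -0.078 0 0 0;0 0 -0.087 0 0 0;0 0 -0.092 0 0 0;0 0 -0.095 0 0 0;0 0 -0.095 0 0 0;0 0 -0.095 0 0 0"

```text
time: 35.45
eef_pos: [0.5123, -0.2614, 0.0084]
tcp_rot: [0.999, -0.038, 0.0, 0.0]
contact_force: [0.8, -0.5, 0.1]
opening: 0.123
```

jog_arm:
  commands: "0 0 0 0 0 0;0 0 0 0 0 0;0 0 0 0 0 0;0 0 0 0 0 0"
  gripper: 25

```text
time: 35.95
eef_pos: [0.5119, -0.2611, 0.0078]
tcp_rot: [0.999, -0.038, -0.0, 0.0]
contact_force: [0.3, 0.5, 0.8]
opening: 0.248
```

jog_arm:
  commands: "0 0 0.01 0 0 0;0 0 0.03 0 0 0;0 0 0.06 0 0 0;0 0 0.09 0 0 0;0 0 0.11 0 0 0;0 0 0.11 0 0 0;0 0 0.11 0 0 0"

```text
time: 36.83
eef_pos: [0.5113, -0.2606, 0.1169]
tcp_rot: [0.999, -0.038, -0.001, -0.0]
contact_force: [1.0, 1.1, -0.9]
opening: 0.253
```

```bash
python3 snap.py wrist w16
```

```text
36.875 [ 0.5111 -0.2605  0.1164] 0.25361575139872244
```

View pics/w16.png

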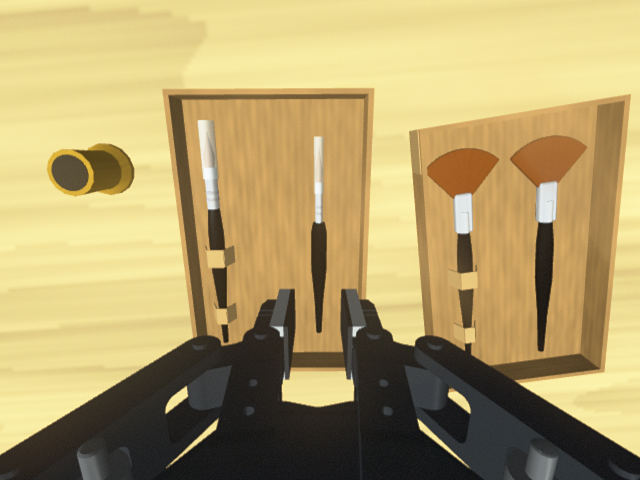

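The small round brush lies straight at column 318, well apart from the sample. Last is the large round brush.

jog_arm:
  commands: "0 0.03 0 0 0 0.1;-0.005 0.065 0 0 0 0.22;-0.01 0.1 0 0 0 0.35;-0.015 0.135 0 0 0 0.48;-0.02 0.17 0 0 0 0.61;-0.02 0.205 0 0 0 0.74;-0.025 0.24 0 0 0 0.87;-0.03 0.275 0 0 0 1.0;-0.035 0.31 0 0 0 1.13;-0.035 0.345 0 0 0 1.26;-0.04 0.38 0 0 0 1.39;-0.045 0.41 0 0 0 1.5;-0.048 0.435 0 0 0 1.57;-0.0485 0.444 0 0 0 1.58;-0.0485 0.444 0 0 0 1.58;-0.0485 0.444 0 0 0 1.58"
  gripper: 35

```text
time: 38.88
eef_pos: [0.4634, 0.1822, 0.1175]
tcp_rot: [0.731, 0.683, -0.0, -0.0]
contact_force: [0.1, 0.0, -0.8]
opening: 0.349
```

```bash
python3 snap.py wrist w17
```

```text
38.925 [0.4635 0.1821 0.1176] 0.35063924571945415
```

View pics/w17.png

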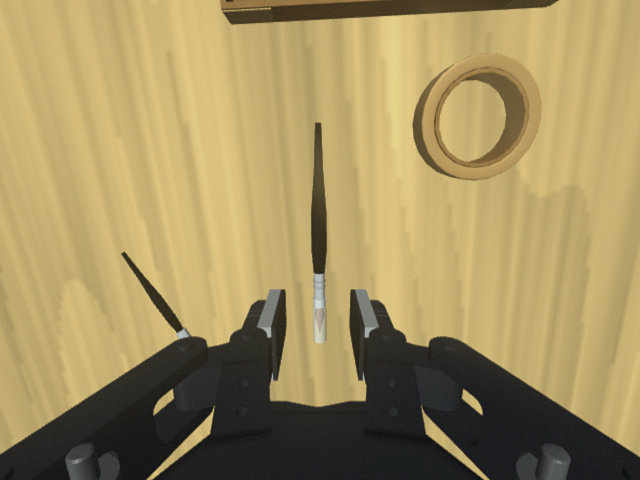

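The large round brush is centred on column 319, tail up at (318,125), with the tape clear at (478,117).

jog_arm:
  commands: "0 0 -0.03 0 0 0;0 0 -0.06 0 0 0;0 0 -0.09 0 0 0;0 0 -0.105 0 0 0;0 0 -0.111 0 0 0;0 0 -0.115 0 0 0;0 0 -0.115 0 0 0;0 0 -0.115 0 0 0"

```text
time: 39.92
eef_pos: [0.4641, 0.1831, 0.0036]
tcp_rot: [0.73, 0.683, 0.001, 0.0]
contact_force: [-0.3, -0.6, 0.6]
opening: 0.348
```

jog_arm:
  commands: "0 0 0 0 0 0;0 0 0 0 0 0;0 0 0 0 0 0;0 0 0 0 0 0;0 0 0 0 0 0;0 0 0 0 0 0"
  gripper: 0

```text
time: 40.67
eef_pos: [0.464, 0.1831, 0.0035]
tcp_rot: [0.73, 0.683, 0.0, 0.0]
contact_force: [-1.6, 0.2, 6.4]
opening: 0.123
```

jog_arm:
  commands: "0 0 0.01 0 0 0;0 0 0.03 0 0 0;0 0 0.06 0 0 0;0 0 0.09 0 0 0;0 0 0.1 0 0 0;0 0 0.1 0 0 0;0 0 0.1 0 0 0"

```text
time: 41.55
eef_pos: [0.4623, 0.1827, 0.1013]
tcp_rot: [0.73, 0.683, -0.001, -0.001]
contact_force: [-0.9, 0.1, -0.4]
opening: 0.121
```

```bash
python3 snap.py wrist w18
```

```text
41.6 [0.4623 0.1827 0.1012] 0.1273307224470254
```

View pics/w18.png

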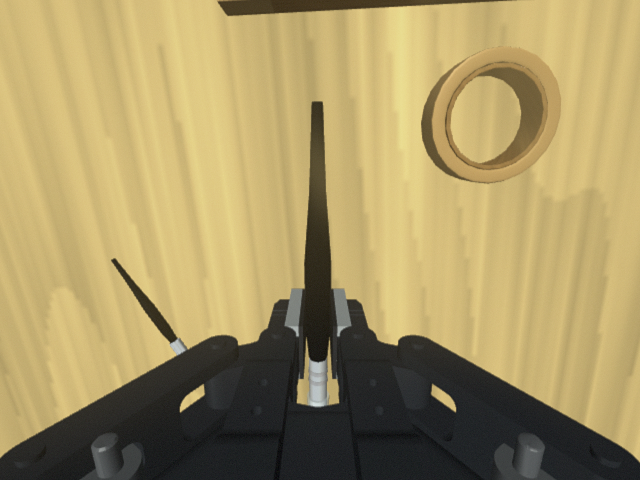

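jog_arm:
  commands: "0.005 -0.015 0 0 0 0.06;0.005 -0.04 0 0 0 0.15;0.01 -0.07 0 0 0 0.26;0.015 -0.1 0 0 0 0.37;0.015 -0.13 0 0 0 0.48;0.02 -0.16 0 0 0 0.59;0.025 -0.19 0 0 0 0.7;0.03 -0.22 0 0 0 0.81;0.03 -0.25 0 0 0 0.92;0.035 -0.28 0 0 0 1.04;0.04 -0.31 0 0 0 1.16;0.042 -0.34 0 0 0 1.28;0.045 -0.37 0 0 0 1.4;0.048 -0.39 0 0 0 1.5;0.05 -0.402 0 0 0 1.55;0.051 -0.4055 0 0 0 1.562;0.051 -0.4055 0 0 0 1.562;0.051 -0.4055 0 0 0 1.562;0.051 -0.4055 0 0 0 1.562"

```text
time: 43.98
eef_pos: [0.5143, -0.222, 0.1027]
tcp_rot: [0.038, 0.999, 0.0, -0.0]
contact_force: [0.3, 0.4, 0.7]
opening: 0.126
```

```bash
python3 snap.py wrist w19
```

```text
44.025 [ 0.5144 -0.2221  0.1028] 0.12399005973917729
```

View pics/w19.png

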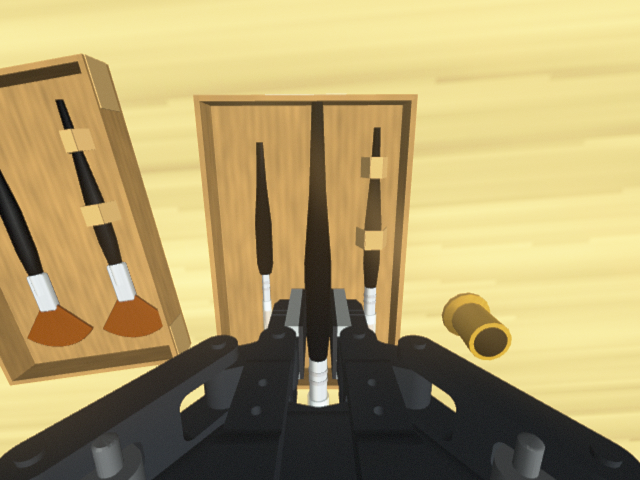

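The large round brush hangs midway between the small one, column 262, and the sample, column 372.

jog_arm:
  commands: "0 0 -0.03 0 0 0;0 0 -0.06 0 0 0;0 0 -0.078 0 0 0;0 0 -0.087 0 0 0;0 0 -0.092 0 0 0;0 0 -0.095 0 0 0;0 0 -0.095 0 0 0;0 0 -0.095 0 0 0"

```text
time: 45.02
eef_pos: [0.5148, -0.2228, 0.0084]
tcp_rot: [0.038, 0.999, -0.0, 0.0]
contact_force: [0.8, 1.0, -1.4]
opening: 0.123
```

jog_arm:
  commands: "0 0 0 0 0 0;0 0 0 0 0 0;0 0 0 0 0 0;0 0 0 0 0 0"
  gripper: 24

```text
time: 45.52
eef_pos: [0.5144, -0.2226, 0.0078]
tcp_rot: [0.038, 0.999, -0.0, 0.0]
contact_force: [0.3, -0.1, -0.7]
opening: 0.239
```

jog_arm:
  commands: "0 0 0.01 0 0 0;0 0 0.03 0 0 0;0 0 0.06 0 0 0;0 0 0.1 0 0 0;0 0.03 0.15 0 0 0;0 0.08 0.19 0 0 0;0 0.13 0.2 0 0 0;0 0.18 0.2 0 0 0;0 0.22 0.2 0 0 0;0 0.22 0.2 0 0 0;0 0.22 0.2 0 0 0"

```text
time: 46.9
eef_pos: [0.5146, -0.0029, 0.209]
tcp_rot: [0.038, 0.999, -0.0, 0.001]
contact_force: [-0.4, 0.1, 0.1]
opening: 0.243
```

```bash
python3 snap.py top t9; python3 - <<'E'
import cv2,numpy as np
c=np.load("last.npz"); f=c["frame"]
cv2.imwrite("pics/t9c.png",cv2.resize(f[150:300,110:560],None,fx=1.77,fy=1.77,interpolation=cv2.INTER_CUBIC)[:,:,::-1])
E
```

```text
46.95 [ 0.5146 -0.0033  0.2087] 0.24119088804351677
```

View pics/t9.png

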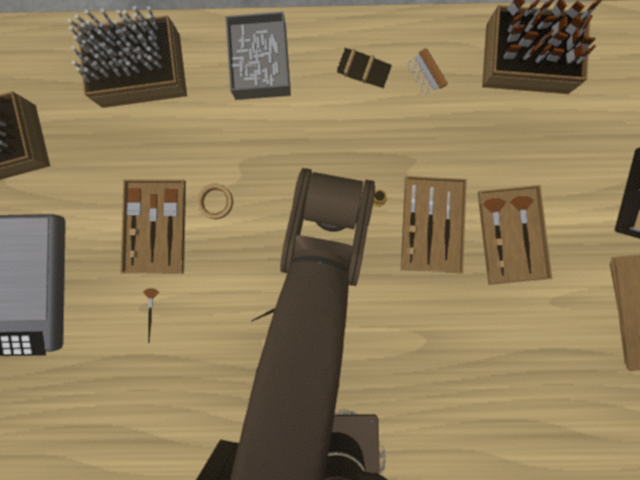

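The top view shows all five brushes in their trays, heads up towards the samples' end, with the tape at (216,201) and the cup at (379,198) unmoved. I'll run a quick numeric check before handing in.

```bash
python3 - <<'E'
from h import *
c=dict(np.load("last.npz")); z=c["z_map"]; R=c["R"];t=c["t"]
g=cv2.cvtColor(c["frame"],cv2.COLOR_RGB2GRAY)
def h(u,v):
    q=np.array([(u-c["cx"])/c["fx"],(v-c["cy"])/c["fy"],1])*z[v,u]; return (R.T@(q-t))
for n,x,y,yaw in [("flat_l",.519,.368,-1.3),("flat_s",.520,.407,-1.3),("fan",.490,-.4365,4.3),("round_s",.512,-.261,-4.4),("round_l",.5145,-.2225,-4.4)]:
    o=[]
    for s in (-.06,-.03,0,.02,.04,.06):
        p=w2p(c,[x+s*np.cos(np.radians(yaw)),y+s*np.sin(np.radians(yaw)),.012]); u,v=np.round(p).astype(int)
        k=u-4+np.argmin(g[v,u-4:u+5]) if s<=.02 else u
        X=h(k,v); o.append((round((X[1]-y)*1000),round(X[2]*1000,1)))
    print(n,o)
E
python3 - <<'E'
import sys; sys.path.insert(0,'.')
from h import *
cut=cut_out
c=vision.read_camera("top")
for q in ["brush_round_large","brush_round_small","brush_flat_large","brush_flat_small","brush_fan","tape_roll","shaping_cup"]:
    for r in cut("top",q)[:4]:
        ys,xs=np.nonzero(r["pixels"])
        W=p2w(c,np.c_[xs,ys],.01)[:,:2]; mu=W.mean(0); v=np.linalg.svd(W-mu,full_matrices=False)[2][0]
        print(q,round(r["conf"],2),mu.round(3),np.degrees(np.arctan(v[1]/v[0])).round(1))
E
```

```text
flat_l [(1, np.float64(10.8)), (-1, np.float64(16.5)), (-3, np.float64(16.2)), (-2, np.float64(12.7)), (-2, np.float64(13.2)), (-2, np.float64(13.5))]
flat_s [(-1, np.float64(16.6)), (0, np.float64(13.2)), (-3, np.float64(15.4)), (-9, np.float64(13.1)), (-3, np.float64(15.8)), (-2, np.float64(13.6))]
fan [(-3, np.float64(12.9)), (-1, np.float64(10.2)), (-2, np.float64(11.8)), (2, np.float64(12.4)), (2, np.float64(8.6)), (6, np.float64(13.9))]
round_s [(4, np.float64(11.1)), (3, np.float64(13.9)), (0, np.float64(13.0)), (-9, np.float64(4.9)), (-4, np.float64(9.7)), (-4, np.float64(11.1))]
round_l [(4, np.float64(12.6)), (3, np.float64(11.2)), (2, np.float64(14.0)), (-1, np.float64(10.6)), (-4, np.float64(12.9)), (-4, np.float64(16.4))]
brush_round_large 0.72 [ 0.527 -0.224] -4.4
brush_round_small 0.54 [ 0.509 -0.261] -4.5
brush_flat_large 0.88 [0.55  0.367] -1.5
brush_flat_large 0.61 [ 0.578 -0.111] -19.7
brush_flat_small 0.64 [0.537 0.406] -1.5
brush_fan 0.84 [ 0.52  -0.435] 3.8
brush_fan 0.57 [0.34  0.412] -2.0
tape_roll 0.88 [0.578 0.266] 48.0
shaping_cup 0.49 [ 0.579 -0.111] -12.4
```

View pics/t9c.png

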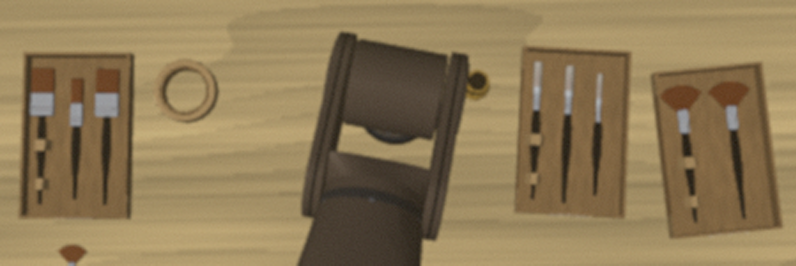

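```bash
python3 -c "
from plant import ctrl,get_state
print(get_state()['time']); print(ctrl.sign_off())"
```

```text
47.35
the job is handed in; nothing more can be done
None
```

All five brushes are in the trays that match their heads, and I handed the job in at 47.35 s of the 131 s allowed. I picked each one up at the handle's belly, carried it level and laid it on the tray floor. The two round brushes are in the round tray, the two flat in the flat tray and the large fan in the fan tray. The two smaller fans were left on the table.

- **Position:** the last top view shows every brush lengthwise beside its sample, heads at the same end, with none overlapping. The detected brush angles are within about 1° of their trays.
- **Height:** depth over the handle tops reads about 14 mm, with several mm of noise, which fits a brush lying on the tray floor. At that noise I could not confirm the level limit of 0.06 rad, but nothing in the pictures suggests a tilt.
- **Tape, cup and arm:** the tape and cup were measured within about 3 mm of where they started. The gripper was raised clear and empty, about 0.21 m above the table.
- **Odd detection:** the network also reported a large flat brush at the cup's position. That is a false detection, as the same picture shows only the cup there.

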